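# Hang the large S-hook in the thumb hole of the rectangular palette

## Task

The rectangular palette is to be hung up to dry later, so fit its hook now: lift the large S-hook out of its block and hang it over the palette's front edge, its free upper end passing down through the thumb hole, then let go so that it dangles there. Leave the palette lying level in its place on the riser, and leave the round palette and the small S-hook alone.

Things in the scene. Friction and masses are not known exactly. Their poses are not given: they have to be found in the camera images.
- big_hook: Large S-hook of flat steel bar 10 mm wide (along y) and 5 mm thick, 106 mm high, 90 g, standing upright (up to 5 deg off) in the left slot of a dark wooden block. Origin on the stem's axis, level with the hook's underside, 12 mm above the table at the start. z: up the stem. x: from the stem to the free upper end, away from the robot at the start and when hung. Lower bend goes to x = -35 mm.
- big_hook_grip (a point): Where to pinch the large S-hook, along its y, from above: top of its straight stem (x = 0, z = 90 mm in its frame). The stem runs from z = 14 to 88 mm. The block is 85 x 140 x 50 mm, its slots are 38 mm deep: lift the hook straight up by 45 mm or more to clear it.
- big_hook_tip (a point): End of the large S-hook's free upper end (x = 50, z = 63 mm in its frame), which goes down through the thumb hole. The free end is straight, from z = 88 mm down to this tip.
- big_hook_crown (a point): Top of the large S-hook's upper bend (x = 25, z = 106 mm in its frame). The bend arches from the stem to the free end; the bar's underside here, which rests on the palette's strip, is 5 mm lower.
- square_palette: Rectangular wooden palette, 240 x 150 x 6 mm, 260 g, loose and flat on a plywood riser 130 mm high, its front jutting out 40 to 65 mm towards the robot. Origin: centre of its thumb hole, at the underside. x: to its back, away from the robot; y: left; z: up. Hole 30 mm along x, 34 mm along y. Strip between hole and front edge 10 mm wide (x -25 to -15 mm); the hook's bend rests on it, stem in front.
- round_palette: Bystander: palette with a round blade 160 mm across and a straight grip 64 mm wide towards the robot, with the same thumb hole, beside the rectangular one on the riser; either can be the left one. Origin and axes as for the rectangular palette.
- small_hook: Bystander: small S-hook, 66 mm high, in the block's other slot, 70 mm to the right of the large one. Origin on its stem, level with its underside.
Things that resemble listed ones, but are neither listed nor needed, are in the scene too. Leave any yellow look-alike of the big_hook alone.

How it is judged:
By the outcome, as a careful person would: the job done as asked, in the order asked, and still so for the second after the job is handed in, with the robot touching nothing.
It also fails if it takes over 50 s, if anything falls off the work surface, if the arm or the gripper's body presses on something with over 40 N, if the wrist force passes 120 N, or if a joint passes its speed limit or range.

## Robot

A 6-joint arm with a two-finger parallel gripper is mounted at the origin on the work surface. World frame = base frame: x ahead of the robot, y to its left, z up, the work surface at z = 0. Lengths are in m, angles in rad, forces in N, time in s.
With the tool pointing down it reaches from about 0.35 to 0.85 m from the base axis. Payload 8.1 kg.
Tool frame: the origin (TCP) lies at the centre of the arm's flange, where the gripper is bolted on; the fingertips stand 186 mm ahead of it and the grasp point (between the pads) lies 167 mm ahead of it; z points along the fingers, y is the line along which they close (so a half turn about z gives the same grasp; the last joint's range is limited). The gripper opens to 93 mm and grips with 3 to 60 N. Pads are 15 mm wide; open, the fingers measure 128 mm over their backs; the gripper's body (75 mm by 188 mm) begins 65 mm behind the grasp point.
Start: joints at [-0.085, 0.13, 1.488, -0, 1.523, -0.085], TCP at [0.6, 0, 0.405] pointing down, gripper open.
Joint ranges: [-2.96, 2.96], [-0.89, 2.26], [0.02, 2.5], [-1.34, 4.48], [0, 2.73], [-2.66, 2.66]. Speed limits (rad/s): [2.39, 2.39, 2.79, 3.14, 3.14, 3.14].

## Interface

Orientations are given as a rotation vector (axis times angle).
In Python, from plant import read_state, read_camera, camera_params, robot gives the robot as it stands.
- The arm moves only by the tool carry_out, never from a script. Its argument "targets" is a list of rows, each an object of numbers: "hand": the opening in per cent of the stroke, from 0 (shut) to 100 (fully open); "x", "y", "z": the shift along the tool's x, y, z in m; "ax", "ay", "az": the turn, a rotation vector about the tool's x, y, z in rad. In form: [{"hand": .., "x": .., "y": .., "z": .., "ax": .., "ay": .., "az": ..}, ...]. A call has 1 to 8 rows; each row is the pose to reach, as a shift and turn from the pose commanded when the call began, along the tool's axes at that moment; what a row does not reach only later rows make up. A row lasts 1/8 s, in which the tool goes at most 62.5 mm and 10.7 degrees, less where a joint would pass 70% of its speed; a pose out of reach is approached as far as the arm can. A call with a gripper value outside its range is refused whole. The fingers move at their own pace and stop on an object; "newtons" is the grip in N (left out, the last holds). Time passes only in rows, so rows that repeat a pose let the fingers close. It gives the time, the measured TCP pose, the force, the opening and the grip force at its end, in the units of the state.
- read_state(): the state, without advancing time (a new reading comes with each control period).
- read_camera(name): name is "scene" or "side" or "wrist"; returns (picture, depth): 420x560x3 uint8, blue, green, red; 420x560 float32, m along the optical axis (not along the pixel's ray), 0 where there is no reading.
- camera_params(name): a dict with "fx", "fy", "cx", "cy" (pixels), "position" and "rotation" of the camera in the world. Camera axes: x right, y up, looking along -z (the intrinsics and any distortion apply to the point x, -y, -z); pixel columns grow to the right and rows downward; lengths in m; the calibration is good to about 2 mm. A picture is of the moment at which its call begins: read the wrist's pose just before it. camera_params takes no time and is no camera call; for the wrist camera it gives the pose at the moment of the call.
- robot.close_job(): hands the job in; it is judged then, once.
The state is a dict: "t": time; "q": joint angles; "dq": joint speeds; "joint_torque": joint torques, N m; "tool_pos": TCP position; "orientation": TCP orientation; "force": force on the tool from outside, world axes, zero at the start; "wrist_torque": the same for the moment, N m; "opening": finger opening in m; "gripper_force": force on a finger pad.
Only numpy, scipy, OpenCV 4.12 (cv2) and the standard library are available. Lean on these libraries where they do the work, as an engineer would, in place of code of your own. Each camera call takes 0.05 s, during which the arm holds its last target. There are 200 camera calls.

## Working session

There is one attempt and no reset: what is moved stays moved. The work goes in short steps, Python scripts to look and compute and a tool call to move; the robot and the scene stay as the last step left them, time stands still between calls to the robot, and variables do not carry over. Pictures are saved under pics/ and viewed, at most 10 in all, crops included, and the job is handed in when it is done.

Besides the shell and the picture viewer there is one more tool, called after "Call:" as name([rows], argument=value, ...), one row to a line, values as JSON. carry_out: Moves the arm, as the interface text tells. Its arguments: {"type":"object","properties":{"targets":{"type":"array","items":{"type":"object","properties":{"hand":{"type":"number"},"x":{"type":"number"},"y":{"type":"number"},"z":{"type":"number"},"ax":{"type":"number"},"ay":{"type":"number"},"az":{"type":"number"}}}},"newtons":{"type":"number"}},"required":["targets"]}

```bash
mkdir -p pics; ls
cat > h.py <<'E'
import numpy as np, cv2
from plant import read_state, read_camera, camera_params, robot
def cloud(name):
    p=camera_params(name); im,d=read_camera(name)
    v,u=np.mgrid[0:d.shape[0],0:d.shape[1]]
    c=np.stack([(u-p['cx'])/p['fx']*d,-(v-p['cy'])/p['fy']*d,-d],-1)
    return im,d,c@np.array(p['rotation']).T+np.array(p['position']),p
E
python3 - <<'E'
from h import *
s=read_state();print({k:np.round(v,3) for k,v in s.items()})
for n in ['scene','side','wrist']:
    im,d,w,p=cloud(n);print(n,{k:np.round(v,3) if not isinstance(v,str) else v for k,v in p.items()})
    cv2.imwrite(f'pics/{n}0.png',im);np.savez(f'{n}0.npz',im=im,d=d,w=w)
E
```

```text
pics
{'t': np.float64(0.0), 'q': array([-0.085,  0.131,  1.489, -0.   ,  1.523, -0.085]), 'dq': array([-0.003,  0.   ,  0.   , -0.   , -0.001,  0.001]), 'joint_torque': array([-2.0000e-03, -5.5985e+01, -4.9176e+01,  7.7000e-02,  3.6000e-02,
       -0.0000e+00]), 'tool_pos': array([0.6  , 0.   , 0.404]), 'orientation': array([-2.22e+00, -2.22e+00,  2.00e-03]), 'force': array([-0.154, -0.486, -0.681]), 'wrist_torque': array([-0.014, -0.024, -0.015]), 'gripper_force': np.float64(0.0), 'opening': np.float64(0.093)}Traceback (most recent call last):
  File "<stdin>", line 4, in <module>
  File "h.py", line 7, in cloud
    return im,d,c@np.array(p['rotation']).T+np.array(p['position']),p
                ~~~~~~~~~~~~~~~~~~~~~~~~~~~^~~~~~~~~~~~~~~~~~~~~~~~
ValueError: operands could not be broadcast together with shapes (420,560) (3,)
```

```bash
cat > h.py <<'E'
import numpy as np, cv2
from scipy.spatial.transform import Rotation as Ro
from plant import read_state, read_camera, camera_params, robot
def cloud(name):
    p=camera_params(name); im,d=read_camera(name)
    R=Ro.from_rotvec(p['rotation']).as_matrix()
    v,u=np.mgrid[0:d.shape[0],0:d.shape[1]]
    c=np.stack([(u-p['cx'])/p['fx']*d,-(v-p['cy'])/p['fy']*d,-d],-1)
    return im,d,c@R.T+np.array(p['position']),p
E
python3 - <<'E'
from h import *
for n in ['scene','side','wrist']:
    print(n,camera_params(n))
    im,d,w,p=cloud(n)
    cv2.imwrite(f'pics/{n}0.png',im);np.savez(f'{n}0.npz',im=im,d=d,w=w)
E
```

```text
scene {'fx': 420.59442377736656, 'fy': 420.59442377736656, 'cx': 279.0329843168904, 'cy': 210.05877773282143, 'position': array([0.80213658, 0.23687424, 0.69983561]), 'rotation': array([0.37048558, 0.77429704, 2.15333767])}
side {'fx': 495.29820566364197, 'fy': 495.29820566364197, 'cx': 279.3805017728598, 'cy': 197.56561814524818, 'position': array([ 0.29461603, -0.76851434,  0.69647992]), 'rotation': array([ 0.86657805, -0.06375318, -0.12197346])}
wrist {'fx': 301.71086229413515, 'fy': 301.71086229413515, 'cx': 283.05031993409233, 'cy': 209.37394851725458, 'position': array([0.59972597, 0.0657917 , 0.38474138]), 'rotation': array([-0.23997163,  0.00178478,  0.00035343])}
```

View pics/scene0.png

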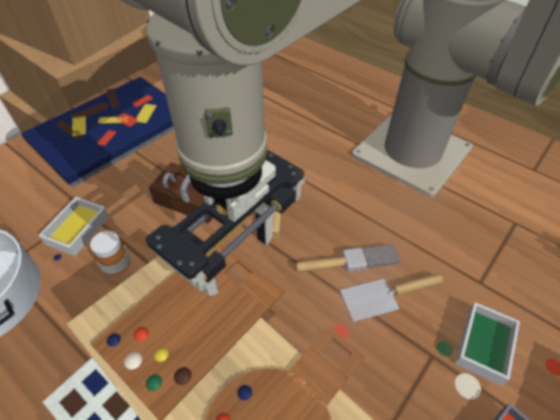

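View pics/side0.png

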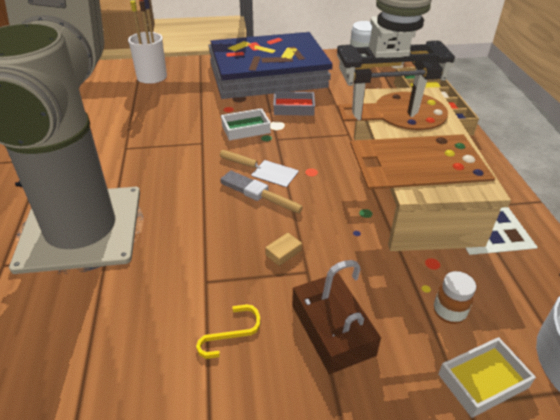

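Run:
```python
from h import *
im=np.load('side0.npz')['im']
a=cv2.resize(im[250:380,270:400],(560,560),interpolation=cv2.INTER_CUBIC)
cv2.imwrite('pics/c1.png',a)
for n,pts in [('side',[(335,275),(327,290),(341,265),(357,272),(352,325),(310,300),(320,320),(365,160),(380,165),(450,170),(400,240),(230,330)])]:
    z=np.load(n+'0.npz')
    for u,v in pts: print(u,v,np.round(z['w'][v,u],3))
```

```text
335 275 [ 0.467 -0.229  0.052]
327 290 [ 0.443 -0.271  0.068]
341 265 [ 0.464 -0.261  0.114]
357 272 [ 0.493 -0.258  0.089]
352 325 [ 0.471 -0.33   0.05 ]
310 300 [ 0.417 -0.265  0.039]
320 320 [ 0.424 -0.314  0.051]
365 160 [0.63  0.159 0.   ]
380 165 [ 0.591 -0.037  0.133]
450 170 [ 0.714 -0.075  0.137]
400 240 [ 0.614 -0.14   0.029]
230 330 [ 0.282 -0.28   0.001]
```

View pics/c1.png

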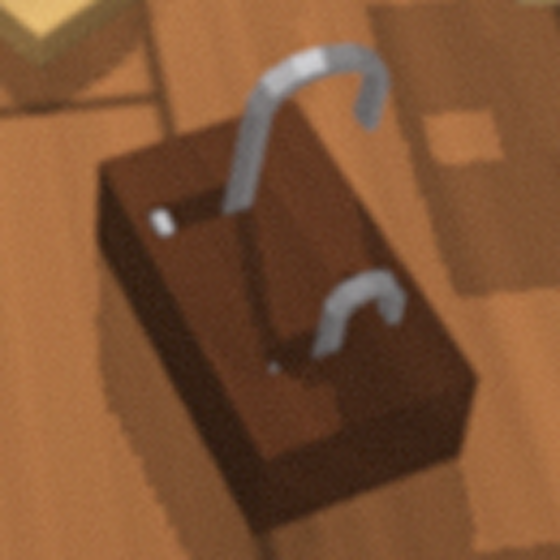

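View pics/wrist0.png

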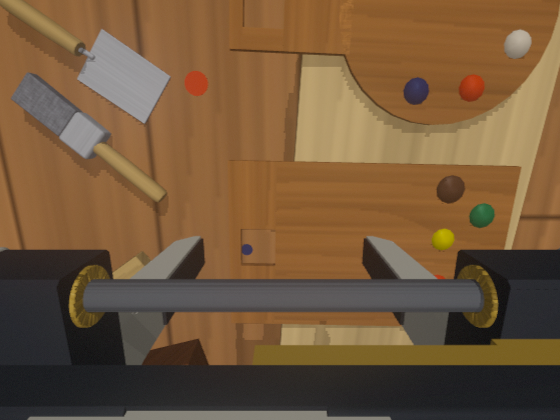

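Run:
```python
from h import *
z=np.load('side0.npz');im=z['im'];w=z['w']
hsv=cv2.cvtColor(im,cv2.COLOR_BGR2HSV)
m=(hsv[...,1]<70)&(hsv[...,2]>90); m[:255]=0;m[312:]=0;m[:,:300]=0;m[:,365:]=0
m&=(w[...,2]>.054)&(w[...,2]<.14)
for v in range(258,302,2):
    u=np.where(m[v])[0]
    if len(u): print(v,u.min(),u.max(),*[np.round(w[v,k],3) for k in (u[0],u[len(u)//2],u[-1])])
# block top
mt=(abs(w[...,2]-.05)<.004)&(hsv[...,2]<130);mt[:270]=0;mt[:,:285]=0;mt[:,385:]=0
P=w[mt][:,:2].astype(np.float32);print('block',len(P),cv2.minAreaRect(P))
z=np.load('wrist0.npz');im=z['im'];w=z['w']
zz=w[...,2];pm=(abs(zz-.136)<.0035)
v0,v1,u0,u1=155,275,225,330
k=np.zeros_like(pm);k[v0:v1,u0:u1]=1
for u in (256,260): print('col',u,[ (v,round(float(zz[v,u]),3)) for v in range(155,275,6)])
for v in (175,200,247,258): print('row',v,[(u,round(float(zz[v,u]),3)) for u in range(224,300,4)])
```

```text
260 349 352 [ 0.48  -0.251  0.111] [ 0.482 -0.253  0.113] [ 0.484 -0.251  0.111]
262 340 356 [ 0.464 -0.255  0.114] [ 0.476 -0.257  0.114] [ 0.491 -0.252  0.107]
264 336 358 [ 0.457 -0.259  0.114] [ 0.473 -0.262  0.115] [ 0.494 -0.255  0.105]
266 333 359 [ 0.452 -0.26   0.111] [ 0.472 -0.262  0.112] [ 0.495 -0.258  0.103]
268 330 359 [ 0.447 -0.259  0.107] [ 0.46  -0.265  0.111] [ 0.496 -0.258  0.098]
270 329 359 [ 0.445 -0.262  0.105] [ 0.456 -0.268  0.11 ] [ 0.497 -0.256  0.092]
272 328 358 [ 0.444 -0.261  0.1  ] [ 0.454 -0.267  0.106] [ 0.495 -0.257  0.088]
274 328 358 [ 0.444 -0.263  0.097] [ 0.452 -0.267  0.101] [ 0.496 -0.256  0.081]
276 327 357 [ 0.443 -0.263  0.093] [ 0.449 -0.269  0.099] [ 0.495 -0.257  0.078]
278 326 357 [ 0.441 -0.263  0.088] [ 0.447 -0.27   0.095] [ 0.495 -0.257  0.074]
280 326 331 [ 0.442 -0.261  0.081] [ 0.445 -0.269  0.09 ] [ 0.448 -0.268  0.088]
282 325 331 [ 0.441 -0.26   0.075] [ 0.443 -0.269  0.086] [ 0.448 -0.27   0.085]
284 325 330 [ 0.441 -0.263  0.073] [ 0.444 -0.269  0.081] [ 0.446 -0.271  0.083]
286 325 330 [ 0.441 -0.264  0.07 ] [ 0.444 -0.2
[... 1433 characters left out ...]
 0.137), (256, 0.137), (260, 0.136), (264, 0.136), (268, 0.138), (272, 0.137), (276, 0.139), (280, 0.137), (284, 0.137), (288, 0.137), (292, 0.138), (296, 0.138)]
row 247 [(224, 0.002), (228, -0.0), (232, 0.138), (236, 0.137), (240, 0.137), (244, 0.001), (248, 0.0), (252, 0.001), (256, 0.0), (260, 0.002), (264, 0.002), (268, -0.0), (272, 0.0), (276, 0.137), (280, 0.138), (284, 0.137), (288, 0.136), (292, 0.137), (296, 0.137)]
row 258 [(224, 0.002), (228, 0.001), (232, 0.137), (236, 0.137), (240, 0.137), (244, 0.001), (248, 0.002), (252, 0.0), (256, 0.385), (260, 0.001), (264, 0.0), (268, 0.001), (272, 0.002), (276, 0.137), (280, 0.138), (284, 0.137), (288, 0.137), (292, 0.137), (296, 0.137)]
```

Run:
```python
from h import *
p=camera_params('wrist');z=np.load('wrist0.npz');im=z['im'];w=z['w'];zz=w[...,2];pos=np.array(p['position'])
def cast(uv,h):
    uv=np.asarray(uv,float);c=np.stack([(uv[:,0]-p['cx'])/p['fx'],-(uv[:,1]-p['cy'])/p['fy'],-np.ones(len(uv))],1)@Ro.from_rotvec(p['rotation']).as_matrix().T
    return (pos+c*((h-pos[2])/c[:,2])[:,None])[:,:2]
low=((zz<.1)).astype(np.uint8)
sub=low.copy();sub[:228]=0;sub[272:]=0;sub[:,:238]=0;sub[:,282:]=0
v,u=np.nonzero(sub);print(u.min(),u.max(),v.min(),v.max())
r=cast(np.c_[u,v],.136).astype(np.float32);print('hole',cv2.minAreaRect(r),r.min(0),r.max(0))
# front edge: first palette px per row
E=[]
for v in range(165,262):
    k=np.where(zz[v,215:250]>.12)[0]
    if len(k):E.append((215+k[0]-.5,v))
e=cast(E,.136);f=np.polyfit(e[:,1],e[:,0],1);print('front x=a*y+b',f,'yaw',np.degrees(np.arctan(-f[0])), 'at hole',[np.polyval(f,y) for y in (0.01,.02,.03)])
E2=[]
for u in range(235,500,4):
    k=np.where(zz[140:190,u]>.134)[0]; E2.append((u,139.5+k[0]))
e=cast(E2,.136);e=e[e[:,1]>0]; f=np.polyfit(e[:,0],e[:,1],1);print('left edge',f,np.degrees(np.arctan(f[0])), np.abs(e[:,1]-np.polyval(f,e[:,0])).max())
# side cam riser front
s=np.load('side0.npz')['w'];pm=(abs(s[...,2]-.136)<.004);P=s[pm];P=P[P[:,1]<.12];print(cv2.minAreaRect(P[:,:2].astype(np.float32)))
```

```text
242 275 229 263
hole ((0.5778196454048157, -0.02829187549650669), (0.0315375030040741, 0.029061533510684967), 89.64441680908203) [ 0.5632488  -0.04414499] [ 0.59244263 -0.01256539]
front x=a*y+b [0.03130879 0.55266968] yaw -1.793275881571325 at hole [np.float64(0.5529827682458611), np.float64(0.5532958561715234), np.float64(0.5536089440971858)]
left edge [-0.01687382  0.0563931 ] -0.9667071673339712 0.01820827012594401
((0.3731648921966553, 0.00813080370426178), (0.2835612893104553, 0.853425920009613), 85.6639633178711)
```

Call:
carry_out([
  {"hand": 100,"x": -0.033,"y": -0.02,"z": 0,"ax": 0,"ay": 0,"az": 0.163},
  {"hand": 80,"x": -0.066,"y": -0.039,"z": 0,"ax": 0,"ay": 0,"az": 0.326},
  {"hand": 70,"x": -0.1,"y": -0.059,"z": 0,"ax": 0,"ay": 0,"az": 0.489},
  {"hand": 60,"x": -0.133,"y": -0.078,"z": 0,"ax": 0,"ay": 0,"az": 0.652},
  {"hand": 60,"x": -0.166,"y": -0.098,"z": 0,"ax": 0,"ay": 0,"az": 0.815},
  {"hand": 60,"x": -0.199,"y": -0.118,"z": 0,"ax": 0,"ay": 0,"az": 0.978},
  {"hand": 60,"x": -0.232,"y": -0.137,"z": 0,"ax": 0,"ay": 0,"az": 1.141},
  {"hand": 60,"x": -0.2655,"y": -0.156,"z": 0,"ax": 0,"ay": 0,"az": 1.304},
])

```text
t: 1.2
tool_pos: [0.4432, -0.2664, 0.4046]
orientation: [-3.115, -0.41, 0.0]
force: [0.3, -0.1, -0.2]
opening: 0.0558
gripper_force: 0.0
```

Run:
```python
from h import *
im,d,w,p=cloud('wrist');cv2.imwrite('pics/w1.png',im);np.savez('w1.npz',im=im,d=d,w=w)
s=read_state();print(s['t'],s['tool_pos'],Ro.from_rotvec(s['orientation']).as_matrix().round(3))
im2=cloud('scene')[0];cv2.imwrite('pics/s1.png',im2)
```

```text
1.25 [ 0.44145342 -0.26950045  0.40461771] [[ 0.969  0.249 -0.002]
 [ 0.249 -0.969 -0.002]
 [-0.002  0.002 -1.   ]]
```

View pics/w1.png

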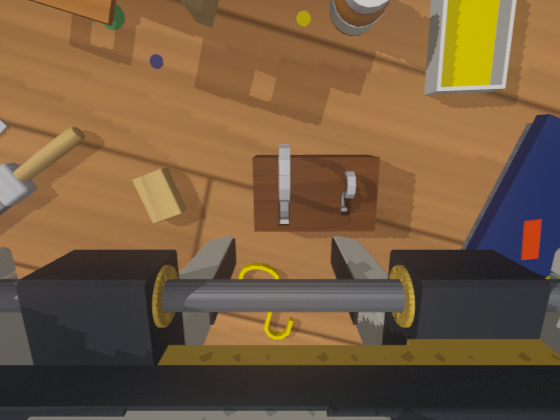

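Run:
```python
from h import *
z=np.load('w1.npz');im=z['im'];w=z['w']
s=read_state();print(s['tool_pos'],s['dq'].round(3))
hsv=cv2.cvtColor(im,cv2.COLOR_BGR2HSV)
m=(hsv[...,1]<80)&(hsv[...,2]>90);m[:140]=0;m[230:]=0;m[:,:265]=0;m[:,305:]=0;m&=(w[...,2]>.02)&(w[...,2]<.14)
R=Ro.from_rotvec(s['orientation']).as_matrix()
for v in range(144,228,5):
    u=np.where(m[v])[0]
    if len(u): q=w[v,u];print(v,u[0],u[-1],np.median(q,0).round(4),'tool',((np.median(q,0)-s['tool_pos'])@R).round(4))
```

```text
[ 0.44241912 -0.26793995  0.40456762] [ 0.054  0.001 -0.     0.033  0.003 -0.077]
144 280 289 [ 0.4991 -0.2525  0.0955] tool [ 0.059  -0.0006  0.309 ]
149 279 289 [ 0.4949 -0.2531  0.105 ] tool [ 0.0549 -0.0011  0.2995]
154 279 289 [ 0.4908 -0.2542  0.1089] tool [ 0.0506 -0.0011  0.2956]
159 278 289 [ 0.4865 -0.2548  0.1119] tool [ 0.0463 -0.0015  0.2927]
164 278 290 [ 0.4825 -0.2564  0.1128] tool [ 0.042  -0.0011  0.2918]
169 278 290 [ 0.4782 -0.2575  0.1139] tool [ 0.0376 -0.0011  0.2906]
174 279 290 [ 0.4741 -0.2591  0.1152] tool [ 0.0332 -0.0006  0.2893]
179 279 290 [ 0.4698 -0.2602  0.1149] tool [ 0.0288 -0.0006  0.2896]
184 278 290 [ 0.4652 -0.261   0.1143] tool [ 0.0241 -0.001   0.2903]
189 279 290 [ 0.4606 -0.2627  0.1142] tool [ 0.0192 -0.0006  0.2903]
194 279 290 [ 0.4557 -0.264   0.1113] tool [ 0.0142 -0.0006  0.2932]
199 279 289 [ 0.4508 -0.2649  0.1089] tool [ 0.0092 -0.001   0.2957]
209 282 288 [ 0.4207 -0.2738  0.0205] tool [-2.210e-02 -2.000e-04  3.841e-01]
214 281 288 [ 0.4156 -0.2752  0.0257] tool [-2.740e-02 -1.000e-04  3.789e-01]
219 280 288 [ 0.4151 -0.2746  0.0468] tool [-0.0277 -0.0008  0.3578]
```

Call:
carry_out([
  {"hand": 60,"x": 0.003,"y": 0,"z": 0.04,"ax": 0,"ay": 0,"az": 0},
  {"hand": 60,"x": 0.003,"y": 0,"z": 0.08,"ax": 0,"ay": 0,"az": 0},
  {"hand": 60,"x": 0.003,"y": 0,"z": 0.115,"ax": 0,"ay": 0,"az": 0},
  {"hand": 60,"x": 0.003,"y": 0,"z": 0.137,"ax": 0,"ay": 0,"az": 0},
  {"hand": 60,"x": 0.003,"y": 0,"z": 0.137,"ax": 0,"ay": 0,"az": 0},
  {"hand": 0,"x": 0.003,"y": 0,"z": 0.137,"ax": 0,"ay": 0,"az": 0},
  {"hand": 0,"x": 0.003,"y": 0,"z": 0.137,"ax": 0,"ay": 0,"az": 0},
  {"hand": 0,"x": 0.003,"y": 0,"z": 0.137,"ax": 0,"ay": 0,"az": 0},
], newtons=35)

```text
t: 2.3
tool_pos: [0.4473, -0.2649, 0.2689]
orientation: [3.112, 0.418, 0.002]
force: [-0.5, -0.5, -0.6]
opening: 0.0304
gripper_force: 0.0
```

Call:
carry_out([
  {"hand": 0,"x": 0,"y": 0,"z": 0,"ax": 0,"ay": 0,"az": 0},
  {"hand": 0,"x": 0,"y": 0,"z": 0,"ax": 0,"ay": 0,"az": 0},
])

```text
t: 2.55
tool_pos: [0.4469, -0.2648, 0.2679]
orientation: [3.113, 0.418, 0.0]
force: [0.7, 0.0, 0.6]
opening: 0.0101
gripper_force: 0.7
```

Call:
carry_out([
  {"hand": 0,"x": 0,"y": 0,"z": 0,"ax": 0,"ay": 0,"az": 0},
  {"hand": 0,"x": 0,"y": 0,"z": 0,"ax": 0,"ay": 0,"az": 0},
  {"hand": 0,"x": 0,"y": 0,"z": -0.01,"ax": 0,"ay": 0,"az": 0},
  {"hand": 0,"x": 0,"y": 0,"z": -0.03,"ax": 0,"ay": 0,"az": 0},
  {"hand": 0,"x": 0,"y": 0,"z": -0.055,"ax": 0,"ay": 0,"az": 0},
  {"hand": 0,"x": 0,"y": 0,"z": -0.085,"ax": 0,"ay": 0,"az": 0},
  {"hand": 0,"x": 0,"y": 0,"z": -0.11,"ax": 0,"ay": 0,"az": 0},
  {"hand": 0,"x": 0,"y": 0,"z": -0.13,"ax": 0,"ay": 0,"az": 0},
])

```text
t: 3.55
tool_pos: [0.4469, -0.2645, 0.3993]
orientation: [3.114, 0.418, 0.001]
force: [0.7, 0.6, -1.0]
opening: 0.0093
gripper_force: 35.0
```

Call:
carry_out([
  {"hand": 0,"x": 0.01,"y": -0.0145,"z": 0,"ax": 0,"ay": 0,"az": 0.02},
  {"hand": 0,"x": 0.03,"y": -0.043,"z": 0,"ax": 0,"ay": 0,"az": 0.06},
  {"hand": 0,"x": 0.055,"y": -0.079,"z": 0,"ax": 0,"ay": 0,"az": 0.11},
  {"hand": 0,"x": 0.082,"y": -0.118,"z": 0,"ax": 0,"ay": 0,"az": 0.165},
  {"hand": 0,"x": 0.107,"y": -0.1535,"z": 0,"ax": 0,"ay": 0,"az": 0.215},
  {"hand": 0,"x": 0.128,"y": -0.1835,"z": 0,"ax": 0,"ay": 0,"az": 0.26},
  {"hand": 0,"x": 0.14,"y": -0.2005,"z": 0,"ax": 0,"ay": 0,"az": 0.285},
  {"hand": 0,"x": 0.1433,"y": -0.2055,"z": 0,"ax": 0,"ay": 0,"az": 0.291},
])

```text
t: 4.55
tool_pos: [0.531, -0.0275, 0.3976]
orientation: [-3.141, 0.035, 0.001]
force: [0.6, -0.1, -1.0]
opening: 0.0095
gripper_force: 35.0
```

Call:
carry_out([
  {"hand": 0,"x": 0,"y": 0,"z": 0,"ax": 0,"ay": 0,"az": 0},
  {"hand": 0,"x": 0,"y": 0,"z": 0,"ax": 0,"ay": 0,"az": 0},
])

```text
t: 4.8
tool_pos: [0.5307, -0.0295, 0.3977]
orientation: [3.141, -0.039, -0.001]
force: [-0.6, -0.4, -0.5]
opening: 0.0095
gripper_force: 35.0
```

Run:
```python
from h import *
a=[]
for n in ['wrist','side']:
    im,d,w,p=cloud(n);np.savez(n+'2.npz',im=im,d=d,w=w);a.append(cv2.resize(im if n=='wrist' else im[40:250,280:560],None,fx=.714 if n=='wrist' else 1.428,fy=.714 if n=='wrist' else 1.428))
cv2.imwrite('pics/m2.png',np.hstack([x[:299,:399] for x in a]))
print(read_state()['tool_pos'])
```

```text
[ 0.53075888 -0.02950279  0.39776209]
```

View pics/m2.png

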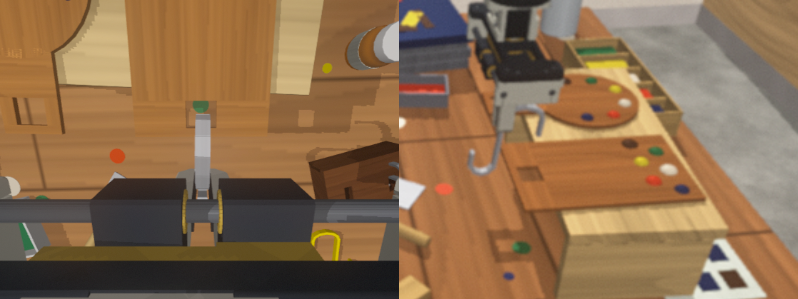

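Run:
```python
from h import *
z=np.load('wrist2.npz');im=z['im'];w=z['w']
print('hook wrist');
for v in range(150,285,8):
    u=np.where((w[v,260:310,2]>.16)&(w[v,260:310,2]<.27))[0]+260
    if len(u): print(v,u[0],u[-1],np.median(w[v,u],0).round(4))
# hole cells
pz=w[...,2]; lo=(pz<.1).astype(np.uint8); 
n,l,st,c=cv2.connectedComponentsWithStats(lo)
for i in range(1,n):
    x,y,a,b,A=st[i]
    if A>100 and 100<y<185: print('low',st[i])
for v in range(136,186,4): print(v,'%s'%[round(float(t),3) for t in pz[v,258:312:6]])
ed=[(v,u) for u in list(range(200,260,5))+list(range(320,380,5)) for v in [np.where(abs(pz[120:210,u]-.136)<.006)[0].max()+120 if (abs(pz[120:210,u]-.136)<.006).any() else 0] if v]
P=np.array([w[v,u] for v,u in ed]);print('front',P[::3].round(4),np.polyfit(P[:,1],P[:,0],1))
z=np.load('side2.npz');im=z['im'];w=z['w'];hsv=cv2.cvtColor(im,cv2.COLOR_BGR2HSV)
m=(hsv[...,1]<70)&(w[...,0]>.45)&(w[...,0]<.62)&(abs(w[...,1]+.03)<.03)&(w[...,2]>.12)&(w[...,2]<.25)
for v in range(40,200,5):
    u=np.where(m[v])[0]
    if len(u): print('s',v,u[0],u[-1],w[v,u[len(u)//4]].round(4),w[v,u[-1-len(u)//8]].round(4))
```

```text
hook wrist
166 274 294 [ 0.5818 -0.0311  0.2324]
174 274 294 [ 0.5784 -0.031   0.2365]
182 274 294 [ 0.575  -0.0309  0.2386]
190 274 294 [ 0.5717 -0.0308  0.2416]
198 274 294 [ 0.5682 -0.0307  0.2427]
206 273 294 [ 0.5647 -0.0304  0.2436]
214 273 294 [ 0.5611 -0.0303  0.2443]
222 273 294 [ 0.5574 -0.0302  0.245 ]
230 273 294 [ 0.5535 -0.0301  0.2451]
238 260 307 [ 0.54   -0.03    0.2173]
246 260 309 [ 0.5401 -0.0304  0.2298]
254 261 306 [ 0.5399 -0.0298  0.2406]
262 261 306 [ 0.538  -0.0297  0.2458]
270 264 303 [ 0.5371 -0.0288  0.253 ]
278 264 303 [ 0.5354 -0.0288  0.2574]
low [    0   118   274   161 26809]
low [  24  137   43   38 1367]
low [ 261  141   42   37 1168]
136 [0.136, 0.136, 0.138, 0.138, 0.137, 0.138, 0.137, 0.137, 0.137]
140 [0.138, 0.137, 0.137, 0.137, 0.138, 0.138, 0.138, 0.136, 0.137]
144 [0.136, 0.001, 0.001, 0.003, 0.001, 0.002, 0.001, 0.001, 0.138]
148 [0.138, 0.0, 0.001, 0.001, 0.001, 0.001, 0.001, 0.001, 0.137]
152 [0.138, 0.0, 0.001, 0.002, 0.001, 0.002, 0.001, 0.001, 0.136]
156 [0.136, 0.001, 0.0, 0.001, 0.003, 0.002, 0.001, 0.002, 0.136]
160 [0.137, 0.001, 
[... 657 characters left out ...]
0.096   0.138 ]] [0.0055666  0.55304935]
s 115 347 377 [ 0.5428 -0.0345  0.2444] [ 0.565  -0.0341  0.2425]
s 120 346 381 [ 0.519  -0.0442  0.2418] [ 0.5751 -0.0356  0.2324]
s 125 346 381 [ 0.5197 -0.0455  0.2323] [ 0.5763 -0.0363  0.2223]
s 130 348 379 [ 0.5223 -0.0461  0.2222] [ 0.5753 -0.0379  0.2129]
s 135 349 352 [ 0.5251 -0.0347  0.2042] [ 0.5291 -0.034   0.2034]
s 140 348 350 [ 0.5243 -0.0289  0.1896] [ 0.5256 -0.0368  0.1947]
s 145 330 350 [ 0.4942 -0.0245  0.1781] [ 0.5273 -0.0348  0.1823]
s 150 329 348 [ 0.491  -0.0323  0.1725] [ 0.5247 -0.0347  0.1713]
s 155 328 347 [ 0.4922 -0.031   0.1602] [ 0.5225 -0.0328  0.1588]
s 160 331 343 [ 0.5005 -0.0323  0.1489] [ 0.5162 -0.0318  0.1471]
```

Call:
carry_out([
  {"hand": 0,"x": -0.001,"y": 0,"z": 0.012,"ax": 0,"ay": 0,"az": 0},
  {"hand": 0,"x": -0.001,"y": 0,"z": 0.027,"ax": 0,"ay": 0,"az": 0},
  {"hand": 0,"x": -0.001,"y": 0,"z": 0.042,"ax": 0,"ay": 0,"az": 0},
  {"hand": 0,"x": -0.001,"y": 0,"z": 0.057,"ax": 0,"ay": 0,"az": 0},
  {"hand": 0,"x": -0.001,"y": 0,"z": 0.072,"ax": 0,"ay": 0,"az": 0},
  {"hand": 0,"x": -0.001,"y": 0,"z": 0.085,"ax": 0,"ay": 0,"az": 0},
  {"hand": 0,"x": -0.001,"y": 0,"z": 0.095,"ax": 0,"ay": 0,"az": 0},
  {"hand": 0,"x": -0.001,"y": 0,"z": 0.1,"ax": 0,"ay": 0,"az": 0},
])

```text
t: 5.9
tool_pos: [0.5298, -0.0286, 0.297]
orientation: [-3.141, 0.038, 0.001]
force: [-1.0, -0.0, -0.3]
opening: 0.0098
gripper_force: 35.0
```

Call:
carry_out([
  {"hand": 0,"x": 0,"y": 0,"z": 0.001,"ax": 0,"ay": 0,"az": 0},
  {"hand": 0,"x": 0,"y": 0,"z": 0.002,"ax": 0,"ay": 0,"az": 0},
  {"hand": 0,"x": 0,"y": 0,"z": 0.003,"ax": 0,"ay": 0,"az": 0},
  {"hand": 0,"x": 0,"y": 0,"z": 0.003,"ax": 0,"ay": 0,"az": 0},
])

```text
t: 6.4
tool_pos: [0.5302, -0.0287, 0.2954]
orientation: [3.141, -0.038, 0.002]
force: [-0.6, 0.1, 2.4]
opening: 0.0097
gripper_force: 35.0
```

Run:
```python
from h import *
a=[]
for n in ['wrist','side']:
    im,d,w,p=cloud(n);np.savez(n+'3.npz',im=im,d=d,w=w)
    a.append(cv2.resize(im[110:290,160:400],(400,300)) if n=='wrist' else cv2.resize(im[110:218,310:454],(400,300)))
cv2.imwrite('pics/m3.png',np.hstack(a))
w=np.load('wrist3.npz')['w']
for v in range(170,240,10): print(v,np.median(w[v,280:289],0).round(4))
print('pal',np.median(w[150:165,220:250,2]))
```

```text
170 [ 0.5799 -0.0302  0.1326]
180 [ 0.5755 -0.0301  0.1356]
190 [ 0.5715 -0.03    0.1394]
200 [ 0.567  -0.0299  0.1405]
210 [ 0.5625 -0.0298  0.1412]
220 [ 0.5581 -0.0297  0.1429]
230 [ 0.5533 -0.0295  0.1427]
pal 0.13681204490673343
```

View pics/m3.png

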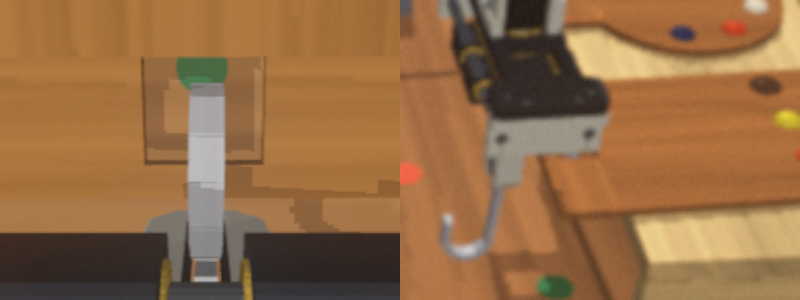

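Call:
carry_out([
  {"hand": 50,"x": 0,"y": 0,"z": 0,"ax": 0,"ay": 0,"az": 0},
  {"hand": 50,"x": 0,"y": 0,"z": 0,"ax": 0,"ay": 0,"az": 0},
  {"hand": 50,"x": 0,"y": 0,"z": 0,"ax": 0,"ay": 0,"az": 0},
  {"hand": 50,"x": 0,"y": 0,"z": 0,"ax": 0,"ay": 0,"az": 0},
  {"hand": 50,"x": 0,"y": 0,"z": 0,"ax": 0,"ay": 0,"az": 0},
])

```text
t: 7.12
tool_pos: [0.5299, -0.0286, 0.2947]
orientation: [3.141, -0.038, -0.0]
force: [0.0, -0.3, 0.1]
opening: 0.0464
gripper_force: 0.0
```

Run:
```python
from h import *
im,d,w,p=cloud('wrist')
for v in range(160,240,10): print(v,np.median(w[v,280:289],0).round(4))
print('pal',np.median(w[150:165,220:250,2]),read_state()['opening'],read_state()['force'])
```

```text
160 [ 0.5827 -0.0302  0.1147]
170 [ 0.5792 -0.0301  0.1298]
180 [ 0.5752 -0.03    0.1357]
190 [ 0.571  -0.0299  0.1388]
200 [ 0.5668 -0.0298  0.1406]
210 [ 0.5624 -0.0297  0.1424]
220 [ 0.5577 -0.0296  0.1422]
230 [ 0.5527 -0.0295  0.1417]
pal 0.1366895350931539 0.04636384597732991 [-0.39749597 -0.94569263  0.12679704]
```

Hook is released and resting on the strip; retreat straight up, then check.

Call:
carry_out([
  {"hand": 50,"x": 0,"y": 0,"z": -0.01,"ax": 0,"ay": 0,"az": 0},
  {"hand": 50,"x": 0,"y": 0,"z": -0.03,"ax": 0,"ay": 0,"az": 0},
  {"hand": 50,"x": 0,"y": 0,"z": -0.055,"ax": 0,"ay": 0,"az": 0},
  {"hand": 50,"x": 0,"y": 0,"z": -0.08,"ax": 0,"ay": 0,"az": 0},
  {"hand": 50,"x": 0,"y": 0,"z": -0.105,"ax": 0,"ay": 0,"az": 0},
  {"hand": 50,"x": 0,"y": 0,"z": -0.13,"ax": 0,"ay": 0,"az": 0},
  {"hand": 50,"x": 0,"y": 0,"z": -0.15,"ax": 0,"ay": 0,"az": 0},
  {"hand": 50,"x": 0,"y": 0,"z": -0.15,"ax": 0,"ay": 0,"az": 0},
])

```text
t: 8.18
tool_pos: [0.5304, -0.0287, 0.447]
orientation: [3.141, -0.038, 0.006]
force: [0.6, 0.0, -0.1]
opening: 0.0465
gripper_force: 0.0
```

Call:
carry_out([
  {"hand": 50,"x": 0,"y": 0,"z": 0,"ax": 0,"ay": 0,"az": 0},
  {"hand": 50,"x": 0,"y": 0,"z": 0,"ax": 0,"ay": 0,"az": 0},
  {"hand": 50,"x": 0,"y": 0,"z": 0,"ax": 0,"ay": 0,"az": 0},
  {"hand": 50,"x": 0,"y": 0,"z": 0,"ax": 0,"ay": 0,"az": 0},
])

```text
t: 8.68
tool_pos: [0.5299, -0.0286, 0.4442]
orientation: [-3.141, 0.038, 0.001]
force: [0.3, 0.7, 0.0]
opening: 0.0464
gripper_force: 0.0
```

Run:
```python
from h import *
a=[]
for n in ['wrist','side']:
    im,d,w,p=cloud(n)
    a.append(cv2.resize(im[110:290,160:400],(400,300)) if n=='wrist' else cv2.resize(im[110:218,310:454],(400,300)))
    if n=='wrist': print('pal',np.median(w[150:160,230:250],(0,1)),w[100:140,240:330:30,2].mean(0))
cv2.imwrite('pics/m4.png',np.hstack(a))
```

```text
pal [0.57850988 0.01155023 0.13696907] [0.14422115 0.14062798 0.13352795]
```

View pics/m4.png

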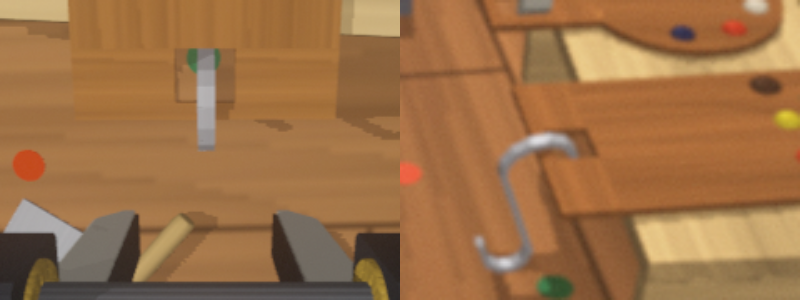

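The hook hangs on the strip with its free end down through the thumb hole, the palette is flat, and the gripper is clear.

```bash
python3 -c "
from plant import robot
print(robot.close_job())"
```

```text
the job is handed in; nothing more can be done
None
```

The large S-hook now hangs over the rectangular palette's front edge, its free end down through the thumb hole; the palette looked level and in place, nothing else was touched, and I handed the job in at about 9 s on the robot's clock.

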